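Let a roll of packing tape out of the lever dispenser

ROBOT

A 6-joint arm with a two-finger parallel gripper is mounted at the origin on the work surface. World frame = base frame: x ahead of the robot, y to its left, z up, the work surface at z = 0. Lengths are in m, angles in rad, forces in N, time in s.
With the tool pointing down it reaches from about 0.35 to 0.85 m from the base axis. Payload 8.1 kg.
Tool frame: the origin (TCP) lies between the finger pads; the fingertips stand nose_length ahead of it and the grasp point (between the pads) lies 2 mm behind it (nose_length is the distance from the TCP to the fingertips, in m); z points along the fingers, x is the direction in which the jaws open and shut, and the axes are right-handed (so a half turn about z gives the same grasp; the last joint's range is limited). The gripper opens to 93 mm and grips with 3 to 60 N. Pads are 15 mm wide; open, the fingers measure 128 mm over their backs; the gripper's body (75 mm by 188 mm) begins 65 mm behind the grasp point.
Start: joints at [1.115, 0.13, 1.488, -0, 1.523, -0.085], TCP at [0.217, 0.559, 0.236] pointing down, gripper open.
Joint ranges: [-2.96, 2.96], [-0.89, 2.26], [0.02, 2.5], [-1.34, 4.48], [0, 2.73], [-2.66, 2.66]. Speed limits (rad/s): [2.39, 2.39, 2.79, 3.14, 3.14, 3.14].

INTERFACE

Orientations are given as a rotation vector (axis times angle).
In Python, from plant import * gives the robot as it stands.
- The arm moves only by the tool carry_out, never from a script. Its argument "steps" is a list of rows, each an object with "xyz": the shift along the world's x, y, z in cm, a list of three; "rot": the turn, a rotation vector about the world's x, y, z in degrees, a list of three. In form: [{"xyz": [tx, ty, tz], "rot": [rx, ry, rz]}, ...]. A call has 1 to 10 rows; each row is the pose to reach, as a shift and turn from the pose commanded when the call began; what a row does not reach only later rows make up. A row lasts 1/10 s, in which the tool goes at most 50 mm and 8.59 degrees, less where a joint would pass 70% of its speed; a pose out of reach is approached as far as the arm can. A call with a gripper value outside its range is refused whole. "grip" is the opening, from 0 (shut) to 1 (fully open), set as the call begins (left out, the last holds). The fingers move at their own pace and stop on an object; "force" is the grip in N (left out, the last holds). Time passes only in rows, so rows that repeat a pose let the fingers close. It gives the time, the measured TCP pose, the force and the opening at its end, in the units of the state.
- read_state(): the state, without advancing time (a new reading comes with each control period).
- read_camera(name): name is "side" or "top" or "wrist"; returns the picture (400x640x3 uint8, red, green, blue); there is no depth.
- calibration(name): a dict with "fov_y" (degrees; the focal length in pixels is half the picture's height over the tangent of half this angle, whatever the lens; pixels are square), "cx", "cy" (the principal point, pixels), "dist_coeffs" ([k1, k2, p1, p2, k3] as OpenCV has them; the pictures are not rectified), "xyz" and "attitude" of the camera in the world. Camera axes: x right, y down, z forward; pixel columns grow to the right and rows downward; lengths in m; the calibration is good to about 2 mm. A picture is of the moment at which its call begins: read the wrist's pose just before it. calibration takes no time and is no camera call; for the wrist camera it gives the pose at the moment of the call.
- close_job(): hands the job in, once; it reports no verdict.
The state is a dict: "t": time; "q": joint angles; "dq": joint speeds; "joint_torque": joint torques, N m; "tool_pos": TCP position; "orientation": TCP orientation; "force": force on the tool from outside, world axes, zero at the start; "wrist_torque": the same for the moment, N m; "opening": finger opening in m.
Only numpy, scipy, OpenCV 4.12 (cv2) and the standard library are available. Lean on these libraries where they do the work, as an engineer would, in place of code of your own. Each camera call takes 0.05 s, during which the arm holds its last target.

TASK

At the packing bench, push the middle of the orange lever pad of the tape dispenser down with the tips of the closed fingers so that the clear lid lifts, and keep it down until the brown tape roll has rolled out into the open tray. Then ease the lever back up so that the lid comes down gently, without slamming, and ends fully shut, and take the hand away. Work it by the lever pad only: do not touch the lid or the tape roll, do not pick anything up, and leave the other things on the bench where they are.

Things in the scene. Friction and masses are not known exactly. Their poses are not given: they have to be found in the camera images.
- dispenser: Tape dispenser, fixed to the bench, 70 mm wide: clear-sided hopper (x -19 to +110 mm, 150 mm high) and open green tray (x -180 to -19, walls 60 high) for the roll. Origin on the bench surface, z up; the roll comes out to -x (the robot's right, turned up to 0.6 rad) down a 9 degree slope; the lever stands on the +y side, facing the robot. A grey post 115 mm high stands at x 60, y 110.
- lid: The clear lid with orange edges, 134 mm long, 80 mm wide, with a front flap 94 mm deep. Origin at its hinge, in the dispenser's frame at x 108, y 0, z 156 mm; when it is open its front edge swings up to 260 mm above the bench. It stays within 40 mm of the dispenser's middle plane (y = 0).
- lid_angle (a joint): Lid angle: 0 shut, 0.8 rad fully open; linked to the lever, always 1.6 times the lever's angle. The roll gets out from about 0.45 rad. The lid has no damper: let go, it slams. Falling at more than 1.8 rad/s (pad rising at more than about 140 mm/s) is a slam.
- lever_angle (a joint): Lever angle: 0 up (rest), 0.5 rad fully pressed, at a hard stop. A spring and the lid's weight drive it back to 0. The lever is 130 mm long, turning on a level axis at x 60, z 115 mm in the dispenser's frame; at 0 it points to -x and 0.25 rad upward, at 0.5 it points 0.25 rad downward, so the pad goes 64 mm down almost straight (4 mm bow to -x half way).
- lever: The lever as a whole: a steel bar 12 mm thick ending in the orange pad; origin on its turning axis, at x 60, y 130, z 115 mm in the dispenser's frame.
- lever_pad (a point): Orange round pad at the lever's end, 42 mm in diameter, 12 mm thick; this point is the middle of its upper face, its z axis normal to that face (level at rest, tilting with the lever, up to 0.5 rad, its -x edge lowest). At rest it is at x -66, y 140, z 147 mm in the dispenser's frame, and at z 83 mm when fully pressed. Pushing it down takes about 4 to 10 N.
- tape_roll: Brown tape roll, 90 mm in diameter, 48 mm wide, 0.18 kg; origin at its centre. It waits on the slope in the hopper behind the lid's front flap at x 24, z 80 mm in the dispenser's frame, and comes to rest in the tray against its end wall at about x -128, z 55 mm, a second or so after the lid has opened.
- spare_roll: Bystander: light beige tape roll lying flat, 90 mm in diameter, 48 mm high; origin under its centre.
- carton_big: Bystander: cardboard parcel 170 x 220 x 80 mm with white tape; origin under its centre.
- carton_small: Bystander: cardboard parcel 120 x 150 x 55 mm with yellow tape, lying on the big one; origin under its centre.
- carton_cube: Bystander: cardboard cube of 65 mm with yellow tape; origin under its centre.
- pen_cup: Bystander: blue cup, 72 mm in diameter, 90 mm high; origin under its centre.
- glue: Bystander: white bottle with red cap, 44 mm in diameter, 120 mm high; origin under its centre.
- staple_box: Bystander: red box 35 x 60 x 25 mm; origin under its centre.

How it is judged:
By the outcome, as a careful person would: the job done as asked, in the order asked, and still so for the second after the job is handed in, with the robot touching nothing.
It also fails if it takes over 37 s, if anything falls off the work surface, if the arm or the gripper's body presses on something with over 40 N, if the wrist force passes 120 N, or if a joint passes its speed limit or range.

## Working session

There is one attempt and no reset: what is moved stays moved. The work goes in short steps, Python scripts to look and compute and a tool call to move; the robot and the scene stay as the last step left them, time stands still between calls to the robot, and variables do not carry over. Pictures are saved under pics/ and viewed, and the job is handed in when it is done.

Besides the shell and the picture viewer there is one more tool, called after ">>>" by a JSON object that holds its "name" and its "arguments". carry_out: Moves the arm, as the interface text tells. Its arguments: {"type":"object","properties":{"steps":{"type":"array","items":{"type":"object","properties":{"xyz":{"type":"array","items":{"type":"number"}},"rot":{"type":"array","items":{"type":"number"}}}}},"grip":{"type":"number"},"force":{"type":"number"}},"required":["steps"]}

```bash
ls; mkdir -p pics
python3 - <<'E'
from plant import *
import cv2
s=read_state();print(s)
for n in ("side","top","wrist"):
    print(n,calibration(n))
    cv2.imwrite(f"pics/{n}0.png",read_camera(n)[:,:,::-1])
try: print(nose_length)
except Exception as e: print(e)
E
```

```text
pics
{'t': 0.0, 'q': array([ 1.11460778e+00,  1.31138430e-01,  1.48925054e+00, -1.36626137e-05,
        1.52298036e+00, -8.53837021e-02]), 'dq': array([-5.19998391e-05, -3.76839138e-04, -5.75982910e-04,  9.15465514e-05,
       -1.05269697e-03, -2.90082387e-03]), 'joint_torque': array([-1.39107860e-04, -5.59846795e+01, -4.91747618e+01,  7.68121378e-02,
        3.56419827e-02, -1.85162667e-04]), 'tool_pos': array([0.21716422, 0.55876303, 0.23461677]), 'orientation': array([ 2.59214296e+00,  1.77336546e+00, -2.41811876e-03]), 'force': array([ 0.27470859, -0.25933408,  0.57933052]), 'wrist_torque': array([ 0.00655972, -0.02903479,  0.04891223]), 'opening': 0.09307960104034792}
side {'fov_y': 57.039675884893796, 'cx': 313.0478838376653, 'cy': 193.33071420157538, 'dist_coeffs': array([0.01475927, 0.        , 0.        , 0.        , 0.        ]), 'xyz': array([ 0.00207507, -0.83436418,  0.69379296]), 'attitude': array([-2.02293149,  0.59971325, -0.33844158])}
top {'fov_y': 55.289800860812406, 'cx': 319.4111833903797, 'cy': 199.09978866994544, 'dist_coeffs': array([-0.04756444,  0.        ,  0.        ,  0.        ,  0.        ]), 'xyz': array([ 0.36091136, -0.02796385,  1.30882343]), 'attitude': array([-2.12386808,  2.16647138, -0.15285238])}
wrist {'fov_y': 71.67342499484243, 'cx': 319.81251938715934, 'cy': 203.73657274253372, 'dist_coeffs': array([-0.01046253,  0.        ,  0.        ,  0.        ,  0.        ]), 'xyz': array([0.14028367, 0.58902031, 0.38357228]), 'attitude': array([2.37762673, 1.62950402, 0.24317968])}
0.017
```

View pics/side0.png

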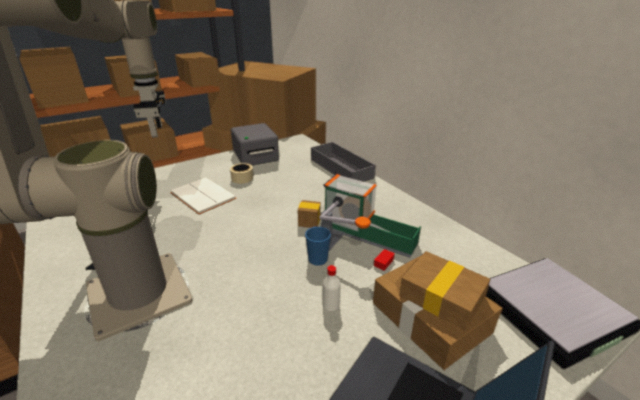

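View pics/top0.png

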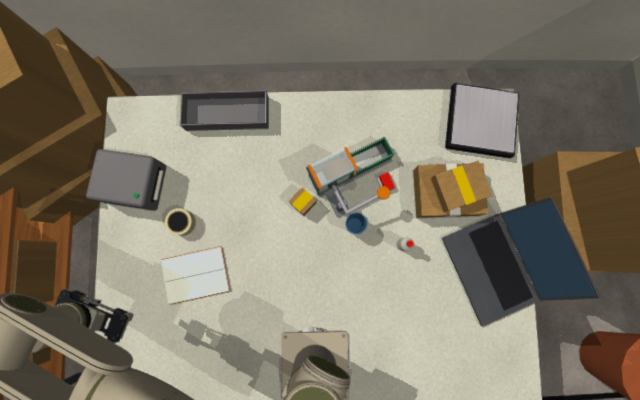

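View pics/wrist0.png

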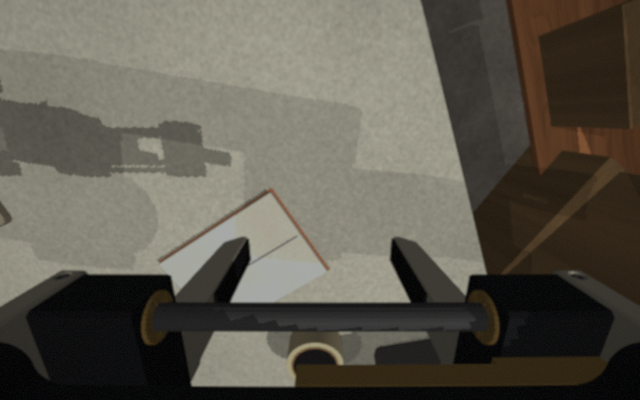

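The side view shows the orange pad near (363,222), and the top view shows it near (384,193). I'll enlarge both.

Run:
```python
import cv2
a=cv2.imread("pics/side0.png")[165:275,280:430];cv2.imwrite("pics/side0c.png",cv2.resize(a,None,fx=5,fy=5,interpolation=cv2.INTER_CUBIC))
a=cv2.imread("pics/top0.png")[130:255,285:425];cv2.imwrite("pics/top0c.png",cv2.resize(a,None,fx=4.5,fy=4.5,interpolation=cv2.INTER_CUBIC))
```

```text
(no output)
```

View pics/side0c.png

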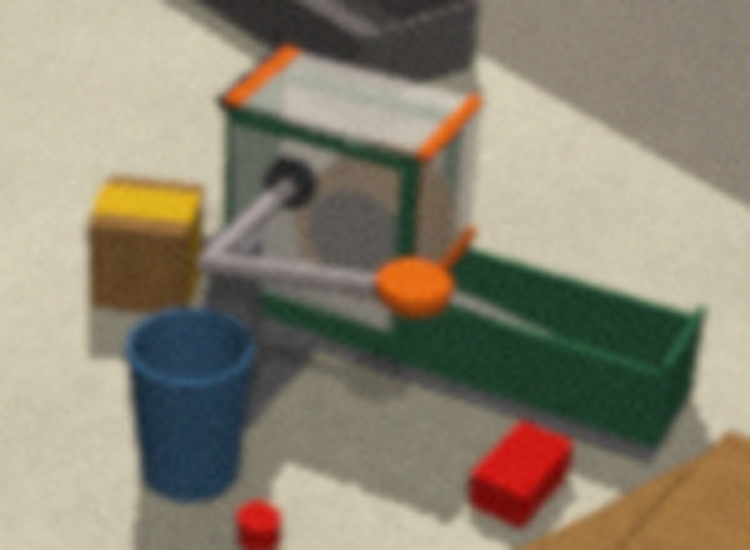

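View pics/top0c.png

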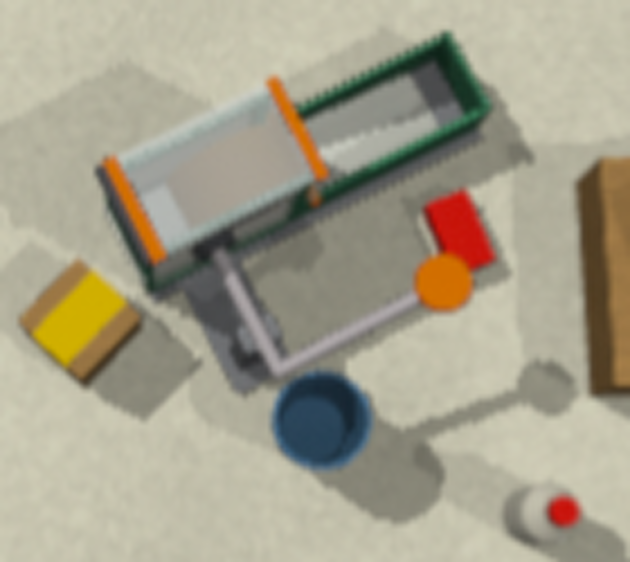

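```bash
cat > h.py <<'E'
from plant import *
import numpy as np, cv2
from scipy.spatial.transform import Rotation as R
from scipy.optimize import least_squares
def proj(n,P,c=None):
    c=c or calibration(n); f=200/np.tan(np.radians(c["fov_y"]/2))
    K=np.array([[f,0,c["cx"]],[0,f,c["cy"]],[0,0,1.]])
    r=R.from_rotvec(c["attitude"]).as_matrix().T
    return cv2.projectPoints(np.array(P,float).reshape(-1,1,3),cv2.Rodrigues(r)[0],-r@np.array(c["xyz"]),K,np.array(c["dist_coeffs"]))[0].reshape(-1,2)
def W(p,P): # dispenser->world (mm in)
    P=np.atleast_2d(P)/1000.; c,s=np.cos(p[2]),np.sin(p[2])
    return np.c_[p[0]+c*P[:,0]-s*P[:,1],p[1]+s*P[:,0]+c*P[:,1],P[:,2]]
E
python3 - <<'E'
from h import *
t=np.array([[447,37],[490,107],[110,160],[158,260],[274,83],[321,175],[444,282]])/4.5+[285,130]-.4
tp=[[-180,-35,60],[-180,35,60],[108,-40,158],[108,40,158],[-26,-40,158],[-26,40,158],[-66,140,145]]
s=np.array([[700,312],[660,372],[415,287],[655,445]])/5+[280,165]-.4
sp=[[-180,-35,60],[-180,35,60],[-66,140,141],[-180,35,0]]
ct,cs=calibration("top"),calibration("side")
f=lambda p: np.r_[proj("top",W(p,tp),ct)-t,proj("side",W(p,sp),cs)-s].ravel()
r=least_squares(f,[0.6,-.05,1.3],loss="soft_l1"); print(r.x); print(f(r.x).reshape(-1,2).round(1))
p=r.x
for z in (0,.25,.5):
    a=z-.25; print(W(p,[60-126*np.cos(a) if 0 else -66-4*(z==.25),140,147-128*z]))
print("post",W(p,[60,110,115]),"tray",W(p,[-128,0,55]))
# triangulate pad directly
g=lambda q: np.r_[proj("top",[q],ct)[0]-t[-1],proj("side",[q-[0,0,.005]],cs)[0]-s[2]]
q=least_squares(g,[.5,-.1,.14]);print("pad tri",q.x,q.fun)
# cup, red, etc at heights
def at(n,uv,z):
    return least_squares(lambda q:proj(n,[[q[0],q[1],z]],ct)[0]-uv,[.5,-.1]).x
for nm,uv,z in (("cup",(322,420),.09),("staple",(460,230),.025),("glue",(564,510),.12),("bigcarton edge",(590,390),.08)):
    print(nm,at("top",np.array(uv)/4.5+[285,130]-.4,z))
E
```

```text
[ 0.64455286 -0.10303198  2.02275477]
[[-0.1 -1.8]
 [ 0.3  0.5]
 [-2.8  0.6]
 [-1.7  1.1]
 [-0.7 -1.4]
 [ 0.8  0.5]
 [-0.3  0.1]
 [ 1.2  0.1]
 [ 1.6  0.4]
 [-0.2 -0. ]
 [ 0.   2.4]]
[[ 0.54743383 -0.2235471   0.147     ]]
[[ 0.54918074 -0.22714547  0.115     ]]
[[ 0.54743383 -0.2235471   0.083     ]]
post [[ 0.51939388 -0.09709647  0.115     ]] tray [[ 0.70045407 -0.21817995  0.055     ]]
pad tri [ 0.54742944 -0.22429832  0.14642089] [-0.02155066  0.03559168  0.03491098 -0.00702314]
cup [ 0.45905426 -0.14279997]
staple [ 0.60686401 -0.25885964]
glue [ 0.39101612 -0.30491916]
bigcarton edge [ 0.47743145 -0.33749287]
```

Both measurements agree: the pad middle is at (0.547, -0.224, 0.147), with the dispenser turned 115.9°. I'll put the jaw axis along the dispenser's x so the hand stays clear of the lid, and approach 8 cm above the pad with the fingers shut.

>>> {"name": "carry_out", "arguments": {"steps": [{"xyz": [1.5, -3.5, 1], "rot": [0, 0, 2]}, {"xyz": [3, -7.5, 1.4], "rot": [0, 0, 5]}, {"xyz": [4.8, -11.5, 1.4], "rot": [0, 0, 8]}, {"xyz": [6.5, -15.5, 1.4], "rot": [0, 0, 11]}, {"xyz": [8.2, -19.5, 1.4], "rot": [0, 0, 13]}, {"xyz": [10, -23.5, 1.4], "rot": [0, 0, 15]}, {"xyz": [11.6, -27.5, 1.4], "rot": [0, 0, 17]}, {"xyz": [13.3, -31.5, 1.4], "rot": [0, 0, 19]}, {"xyz": [15, -35.5, 1.4], "rot": [0, 0, 21]}, {"xyz": [16.6, -39.4, 1.4], "rot": [0, 0, 23]}], "grip": 0, "force": 20}}

```text
t: 1.15
tool_pos: [0.3836, 0.1635, 0.2496]
orientation: [2.185, 2.257, 0.0]
force: [0.5, 0.5, -0.2]
opening: 0.0172
```

>>> {"name": "carry_out", "arguments": {"steps": [{"xyz": [1.7, -4, 0], "rot": [0, 0, 2]}, {"xyz": [3.4, -8, 0], "rot": [0, 0, 4]}, {"xyz": [5.1, -12, 0], "rot": [0, 0, 7]}, {"xyz": [6.8, -16, 0], "rot": [0, 0, 10]}, {"xyz": [8.5, -20, 0], "rot": [0, 0, 13]}, {"xyz": [10.2, -24, 0], "rot": [0, 0, 16]}, {"xyz": [11.9, -28, 0], "rot": [0, 0, 19]}, {"xyz": [13.6, -32, 0], "rot": [0, 0, 21]}, {"xyz": [15.2, -36, 0], "rot": [0, 0, 23]}, {"xyz": [16.7, -39.4, 0], "rot": [0, 0, 24.1]}]}}

```text
t: 2.15
tool_pos: [0.5506, -0.2309, 0.2491]
orientation: [-1.667, -2.662, 0.0]
force: [-0.7, 0.3, 0.1]
opening: 0.0005
```

Run:
```python
from h import *
s=read_state();print(s)
for n in ("side","top","wrist"):
    im=read_camera(n)[:,:,::-1].copy()
    cv2.imwrite(f"pics/{n}1.png",im)
a=cv2.imread("pics/side1.png")[125:275,280:430];cv2.imwrite("pics/side1c.png",cv2.resize(a,None,fx=4,fy=4,interpolation=cv2.INTER_CUBIC))
```

```text
{'t': 2.15, 'q': array([-4.82939721e-01,  1.17662419e-01,  1.47757286e+00, -1.49963226e-04,
        1.54691477e+00, -2.50555267e+00]), 'dq': array([-0.39538096,  0.70643333, -0.7524331 ,  0.00630267,  0.04323682,
       -0.5719975 ]), 'joint_torque': array([  0.7624035 , -59.09768701, -45.24670959,  -0.34570249,
        -0.06287332,   0.75889628]), 'tool_pos': array([ 0.55057727, -0.23094618,  0.24908624]), 'orientation': array([-1.66711884e+00, -2.66212311e+00,  3.01708781e-04]), 'force': array([-0.71877607,  0.2666963 ,  0.05091774]), 'wrist_torque': array([ 0.06226299,  0.01888718, -0.0407652 ]), 'opening': 0.00045609789238536757}
```

View pics/side1c.png

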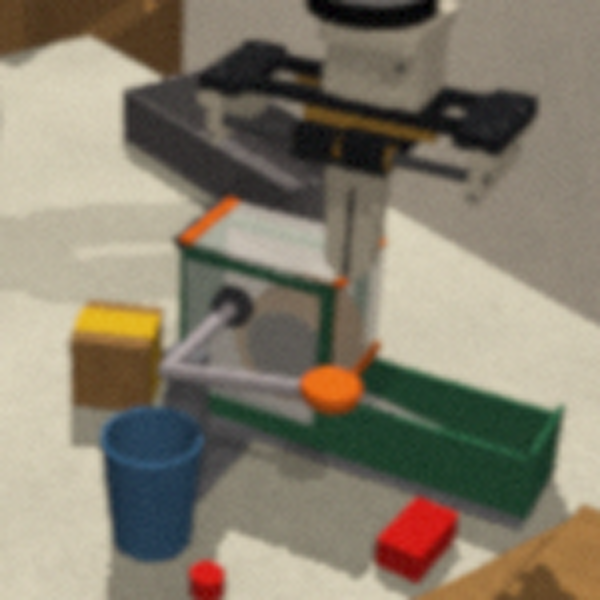

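View pics/wrist1.png

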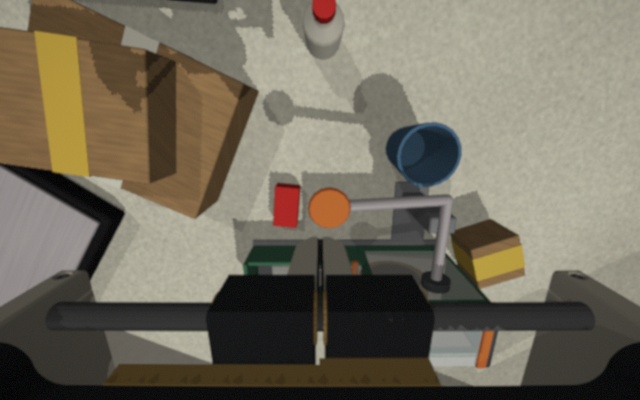

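View pics/top1.png

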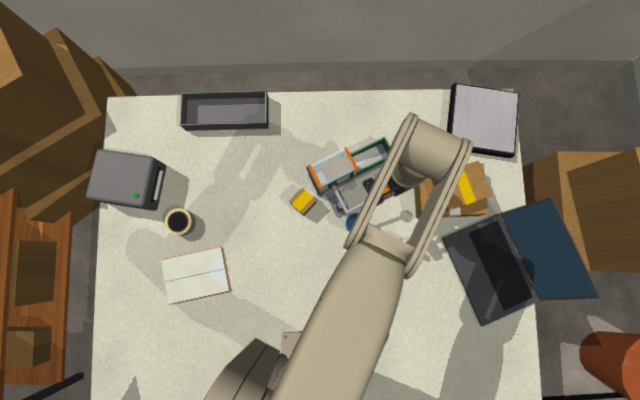

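The wrist view shows the pad at (329,208), ahead of the closed tips at (321,240). The side view shows the fingers over the pad, which is still up, and the lid is shut. I'll check the pad's position from the wrist view.

Run:
```python
from h import *
s=read_state();print(s["tool_pos"],s["t"])
c=calibration("wrist")
im=read_camera("wrist")
m=((im[:,:,0]>150)&(im[:,:,2]<90)&(im[:,:,1]<150)).astype(np.uint8)
n,l,st,ce=cv2.connectedComponentsWithStats(m)
for i in range(1,n):
    if st[i,4]>80: print(st[i],ce[i])
for z in (.147,):
    for i in range(1,n):
        if st[i,4]>800:
            print(least_squares(lambda q:proj("wrist",[[q[0],q[1],z]],c)[0]-ce[i],[.5,-.2]).x)
print(proj("wrist",[[.5474,-.2237,.147]],c), proj("wrist",[s["tool_pos"]-[0,0,.017]],c))
cv2.imwrite("pics/wrist2.png",cv2.resize(im[120:330,210:460,::-1],None,fx=3,fy=2.8))
```

```text
[ 0.5501563  -0.23054594  0.24822883] 2.3
[311   0  22  17 309] [321.66019417   6.91909385]
[  32   31   55  145 3532] [55.69733862 81.03284258]
[272 187  25  40 882] [283.9138322  206.45124717]
[ 307  189   41   39 1204] [326.85215947 208.0166113 ]
[475 332  16  35 286] [482.46153846 348.90559441]
[ 0.54445501 -0.47962491]
[ 0.5624     -0.26243132]
[ 0.54611232 -0.2250694 ]
[[327.54587927 209.77039923]] [[319.95172323 249.19166722]]
```

View pics/wrist2.png

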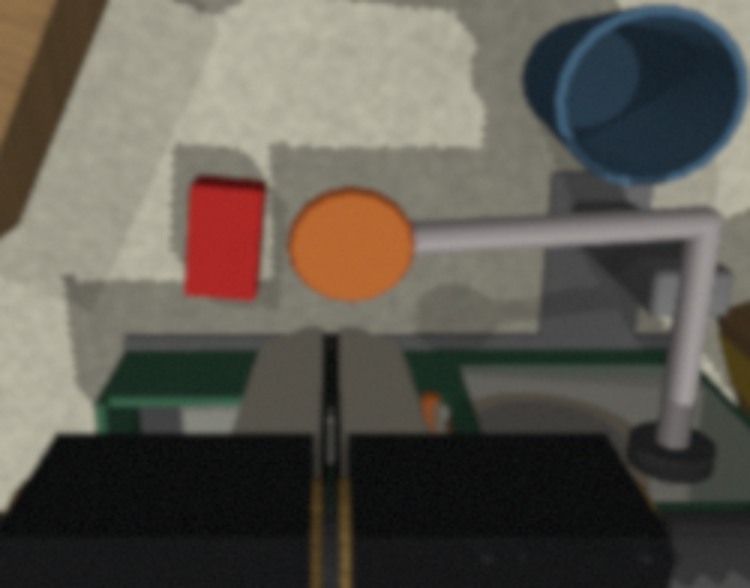

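All three views put the pad at about (0.547, -0.224). I'll descend to just above it.

>>> {"name": "carry_out", "arguments": {"steps": [{"xyz": [-0.1, 0.2, -1.5], "rot": [0, 0, 0]}, {"xyz": [-0.1, 0.2, -3.5], "rot": [0, 0, 0]}, {"xyz": [-0.1, 0.2, -5.5], "rot": [0, 0, 0]}, {"xyz": [-0.1, 0.2, -6.8], "rot": [0, 0, 0]}, {"xyz": [-0.1, 0.2, -7.5], "rot": [0, 0, 0]}, {"xyz": [-0.1, 0.2, -7.5], "rot": [0, 0, 0]}, {"xyz": [-0.1, 0.2, -7.5], "rot": [0, 0, 0]}]}}

```text
t: 3.05
tool_pos: [0.5497, -0.2266, 0.1754]
orientation: [1.667, 2.662, 0.0]
force: [0.9, -0.0, -0.3]
opening: 0.0006
```

Run:
```python
from h import *
s=read_state();print(s["tool_pos"],s["t"],s["force"])
im=read_camera("wrist")
cv2.imwrite("pics/wrist3.png",im[:,:,::-1])
a=read_camera("side")[125:275,280:430,::-1];cv2.imwrite("pics/side3c.png",cv2.resize(a,None,fx=4,fy=4,interpolation=cv2.INTER_CUBIC))
```

```text
[ 0.54972069 -0.22664537  0.17538013] 3.05 [ 0.8968607  -0.04385042 -0.34004052]
```

View pics/wrist3.png

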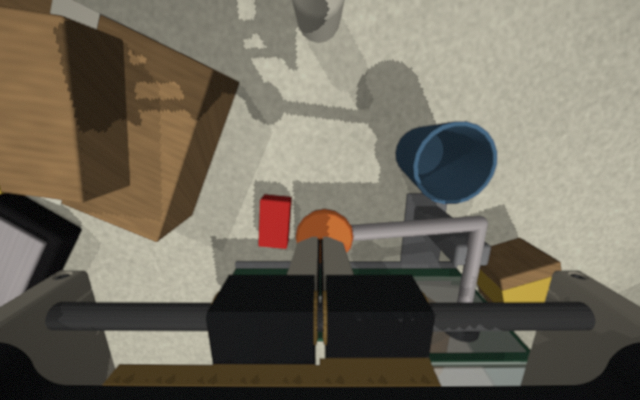

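View pics/side3c.png

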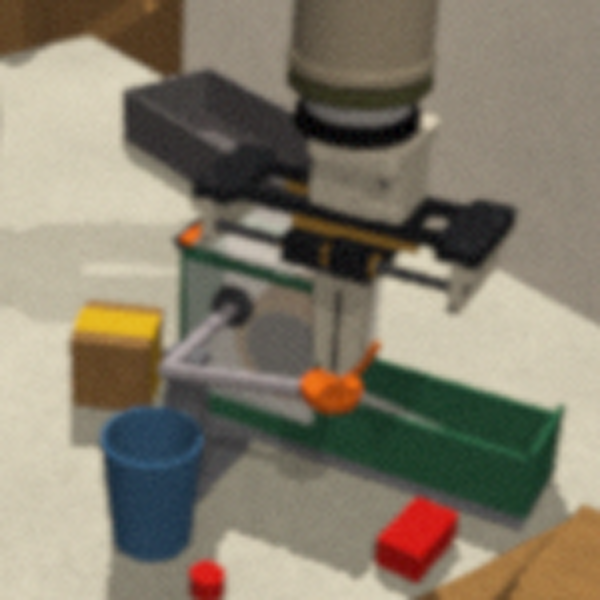

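The tips are about 1 cm above the pad, centred within about 4 mm, with no contact. Now I'll press.

>>> {"name": "carry_out", "arguments": {"steps": [{"xyz": [0, 0, -0.6], "rot": [0, 0, 0]}, {"xyz": [0, 0, -1.1], "rot": [0, 0, 0]}, {"xyz": [0, 0, -1.7], "rot": [0, 0, 0]}, {"xyz": [0, 0, -2.5], "rot": [0, 0, 0]}, {"xyz": [0, 0, -3.3], "rot": [0, 0, 0]}, {"xyz": [0, 0, -4.1], "rot": [0, 0, 0]}, {"xyz": [0, 0, -4.9], "rot": [0, 0, 0]}, {"xyz": [0, 0, -5.7], "rot": [0, 0, 0]}, {"xyz": [0, 0, -6.3], "rot": [0, 0, 0]}, {"xyz": [0, 0, -6.5], "rot": [0, 0, 0]}]}}

```text
t: 4.15
tool_pos: [0.5508, -0.2288, 0.1109]
orientation: [1.666, 2.657, -0.002]
force: [0.5, -4.7, 8.5]
opening: 0.0004
```

Run:
```python
from h import *
s=read_state();print(s["tool_pos"],s["t"],s["force"])
a=read_camera("side")[125:275,280:430,::-1];cv2.imwrite("pics/side4c.png",cv2.resize(a,None,fx=4,fy=4,interpolation=cv2.INTER_CUBIC))
```

```text
[ 0.55080029 -0.22883942  0.11093579] 4.15 [ 0.50558541 -4.68457622  8.50924577]
```

View pics/side4c.png

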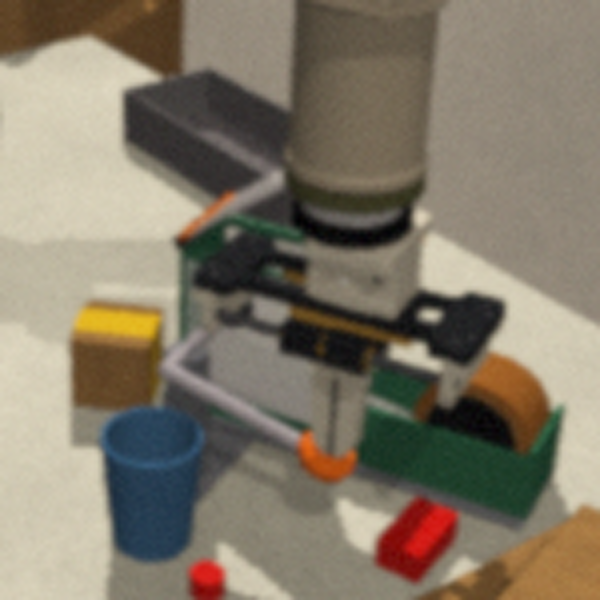

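The lid is open, and the brown roll is already in the tray at about (490,400). I'll hold the lever down until it settles, then look again.

>>> {"name": "carry_out", "arguments": {"steps": [{"xyz": [0, 0, 0], "rot": [0, 0, 0]}, {"xyz": [0, 0, 0], "rot": [0, 0, 0]}, {"xyz": [0, 0, 0], "rot": [0, 0, 0]}, {"xyz": [0, 0, 0], "rot": [0, 0, 0]}, {"xyz": [0, 0, 0], "rot": [0, 0, 0]}, {"xyz": [0, 0, 0], "rot": [0, 0, 0]}, {"xyz": [0, 0, 0], "rot": [0, 0, 0]}, {"xyz": [0, 0, 0], "rot": [0, 0, 0]}, {"xyz": [0, 0, 0], "rot": [0, 0, 0]}, {"xyz": [0, 0, 0], "rot": [0, 0, 0]}]}}

```text
t: 5.2
tool_pos: [0.5508, -0.2289, 0.1115]
orientation: [1.666, 2.657, -0.002]
force: [0.1, -6.0, 7.3]
opening: 0.0004
```

Run:
```python
from h import *
s=read_state();print(s["tool_pos"],s["t"],s["force"])
a=read_camera("side")[125:275,280:430,::-1];cv2.imwrite("pics/side5c.png",cv2.resize(a,None,fx=4,fy=4,interpolation=cv2.INTER_CUBIC))
cv2.imwrite("pics/wrist5.png",read_camera("wrist")[:,:,::-1])
p=[.6446,-.103,2.0228]
print((proj("side",W(p,[-128,0,55]))-[280,125])*4)
```

```text
[ 0.55081332 -0.22890357  0.11154147] 5.2 [ 0.06836854 -6.00815072  7.26842956]
[[478.54898861 416.45493806]]
```

View pics/side5c.png

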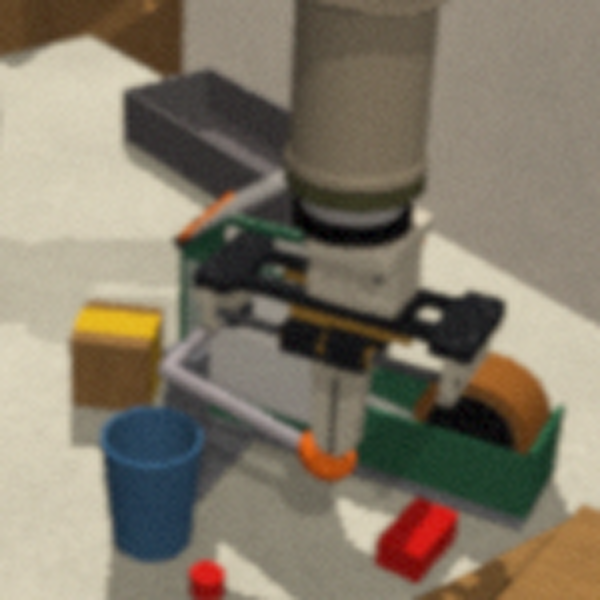

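View pics/wrist5.png

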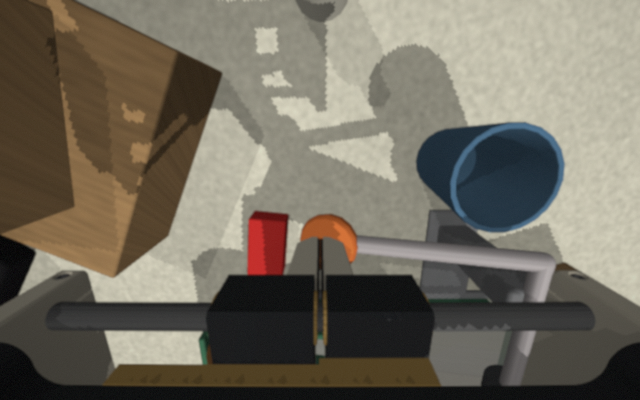

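The roll rests at the tray's end wall, unchanged over 1 s and where it should be. I'll ease the lever up at about 35 mm/s, slower near the top.

>>> {"name": "carry_out", "arguments": {"steps": [{"xyz": [0, 0, 0.2], "rot": [0, 0, 0]}, {"xyz": [0, 0, 0.5], "rot": [0, 0, 0]}, {"xyz": [0, 0, 0.85], "rot": [0, 0, 0]}, {"xyz": [0, 0, 1.2], "rot": [0, 0, 0]}, {"xyz": [0, 0, 1.55], "rot": [0, 0, 0]}, {"xyz": [0, 0, 1.9], "rot": [0, 0, 0]}, {"xyz": [0, 0, 2.25], "rot": [0, 0, 0]}, {"xyz": [0, 0, 2.6], "rot": [0, 0, 0]}, {"xyz": [0, 0, 2.9], "rot": [0, 0, 0]}, {"xyz": [0, 0, 3.2], "rot": [0, 0, 0]}]}}

```text
t: 6.3
tool_pos: [0.5513, -0.2297, 0.1443]
orientation: [1.666, 2.655, -0.003]
force: [2.8, -7.3, 7.8]
opening: 0.0006
```

>>> {"name": "carry_out", "arguments": {"steps": [{"xyz": [0, 0, 0.3], "rot": [0, 0, 0]}, {"xyz": [0, 0, 0.6], "rot": [0, 0, 0]}, {"xyz": [0, 0, 0.9], "rot": [0, 0, 0]}, {"xyz": [0, 0, 1.15], "rot": [0, 0, 0]}, {"xyz": [0, 0, 1.35], "rot": [0, 0, 0]}, {"xyz": [0, 0, 1.5], "rot": [0, 0, 0]}, {"xyz": [0, 0, 1.65], "rot": [0, 0, 0]}, {"xyz": [0, 0, 1.8], "rot": [0, 0, 0]}, {"xyz": [0, 0, 1.95], "rot": [0, 0, 0]}, {"xyz": [0, 0, 2.1], "rot": [0, 0, 0]}]}}

```text
t: 7.3
tool_pos: [0.5499, -0.2271, 0.1636]
orientation: [1.668, 2.661, 0.0]
force: [-1.3, 1.3, 6.7]
opening: 0.0004
```

>>> {"name": "carry_out", "arguments": {"steps": [{"xyz": [0, 0, 0.1], "rot": [0, 0, 0]}, {"xyz": [0, 0, 0.2], "rot": [0, 0, 0]}, {"xyz": [0, 0, 0.3], "rot": [0, 0, 0]}, {"xyz": [0, 0, 0.4], "rot": [0, 0, 0]}, {"xyz": [0, 0, 0.5], "rot": [0, 0, 0]}, {"xyz": [0, 0, 0.6], "rot": [0, 0, 0]}, {"xyz": [0, 0, 0.7], "rot": [0, 0, 0]}]}}

```text
t: 8.0
tool_pos: [0.5494, -0.2268, 0.1696]
orientation: [-1.668, -2.662, 0.0]
force: [-0.1, -0.4, -0.6]
opening: 0.0008
```

Run:
```python
from h import *
s=read_state();print(s["tool_pos"],s["t"],s["force"])
a=read_camera("side")[125:275,280:430,::-1];cv2.imwrite("pics/side6c.png",cv2.resize(a,None,fx=4,fy=4,interpolation=cv2.INTER_CUBIC))
```

```text
[ 0.54937313 -0.22677638  0.16963224] 8.0 [-0.13500542 -0.35140242 -0.5631631 ]
```

View pics/side6c.png

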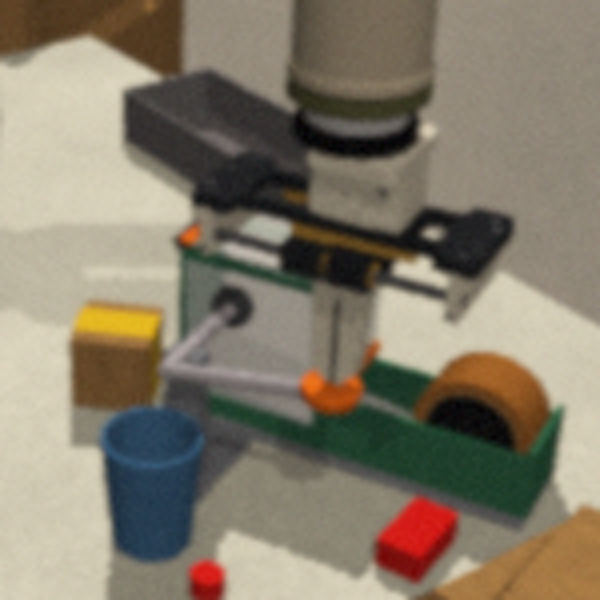

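The force is zero, the lever is back at rest and the lid is down. I'll retreat upward and toward the robot.

>>> {"name": "carry_out", "arguments": {"steps": [{"xyz": [0, 0, 0.5], "rot": [0, 0, 0]}, {"xyz": [0, 0, 1.5], "rot": [0, 0, 0]}, {"xyz": [0, 0, 3.5], "rot": [0, 0, 0]}, {"xyz": [0, 0, 6], "rot": [0, 0, 0]}, {"xyz": [0, 0, 9], "rot": [0, 0, 0]}, {"xyz": [-3, 0, 11], "rot": [0, 0, 0]}, {"xyz": [-6, 1, 12], "rot": [0, 0, 0]}, {"xyz": [-8, 2, 12], "rot": [0, 0, 0]}, {"xyz": [-8, 2, 12], "rot": [0, 0, 0]}, {"xyz": [-8, 2, 12], "rot": [0, 0, 0]}]}}

```text
t: 9.05
tool_pos: [0.4697, -0.2069, 0.2906]
orientation: [1.667, 2.66, 0.0]
force: [-0.2, -0.1, -0.1]
opening: 0.0005
```

Run:
```python
from h import *
s=read_state();print(s["tool_pos"],s["t"],s["force"],abs(s["dq"]).max())
a=read_camera("side")[125:275,280:430,::-1];cv2.imwrite("pics/side7c.png",cv2.resize(a,None,fx=4,fy=4,interpolation=cv2.INTER_CUBIC))
cv2.imwrite("pics/wrist7.png",read_camera("wrist")[:,:,::-1])
```

```text
[ 0.46968899 -0.20692786  0.29064702] 9.05 [-0.17897815 -0.14136592 -0.07987703] 0.03634511587504624
```

View pics/side7c.png

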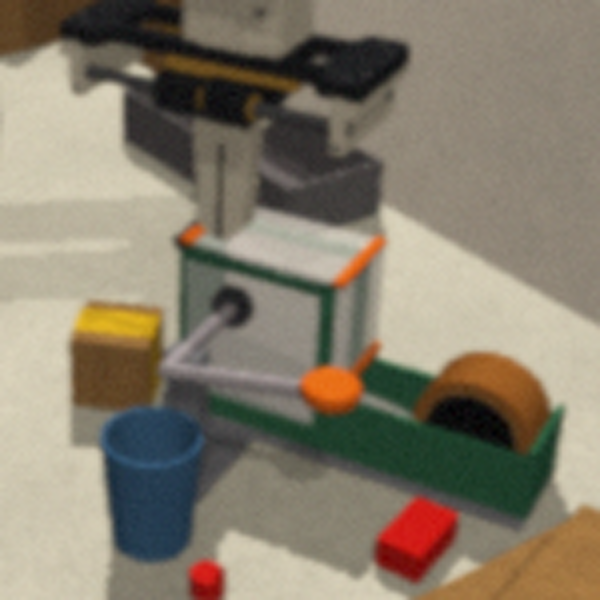

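View pics/wrist7.png

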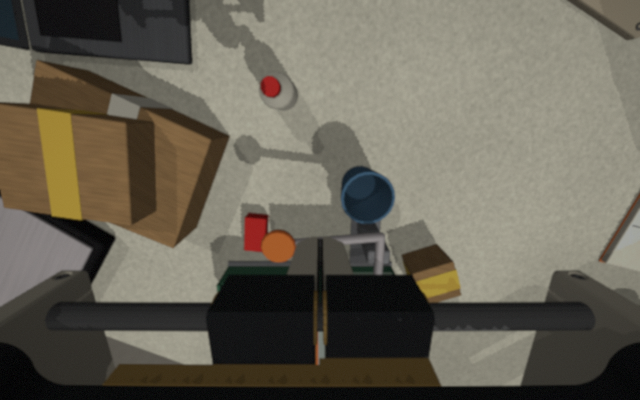

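The lid edge at (360,260) and the pad at (332,390) are back at their first positions. The roll is in the tray, and the cup, cube, cartons, glue and staple box look unmoved. I'm handing the job in.

Run:
```python
from plant import *
print(close_job())
```

```text
the job is handed in; nothing more can be done
None
```

I pressed the orange pad down about 53 mm with the closed fingertips, which opened the lid. The brown roll rolled out against the tray's end wall. I held the lever down for about another second, eased it back up at 35 mm/s or less, slowing to 10 mm/s near the top, and took the hand away. The job was handed in at about 9 s.

**Last checks:**
- **Lid and lever:** in the last side picture the lid edge and pad are back where they started, so the lid looks fully shut.
- **Roll:** it is at rest at the end of the tray.
- **Other things on the bench:** those I could see, which excludes the spare roll, look unmoved.
- **Hand:** it is clear of everything, with the wrist force at about zero. The highest reading I took was about 11 N, but I only read it at the end of each move.

**Not checked:** I could not measure the lid's falling speed directly. That it did not slam rests on the pad's rise being well under the 140 mm/s limit.

No check failed or disagreed, apart from 1–2 mm differences between the camera estimates of the pad's position.

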